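# Turn the candle row round: from hall tray to iron holder

## Robot

A 7-joint arm with a two-finger parallel gripper is mounted at the origin on the work surface. World frame = base frame: x ahead of the robot, y to its left, z up, the work surface at z = 0. Lengths are in m, angles in degrees, forces in N, time in s.
With the tool pointing down it reaches from about 0.425 to 0.875 m from the base axis. Payload 4.7 kg.
Tool frame: the origin (TCP) lies between the finger pads; the fingertips stand 11 mm ahead of it and the grasp point (between the pads) lies 8 mm behind it (env.tcp_to_tips is the distance from the TCP to the fingertips, in m); z points along the fingers, y is the line along which they close (so a half turn about z gives the same grasp; the last joint's range is limited). The gripper opens to 87 mm and grips with 3 to 60 N. Pads are 19 mm wide; open, the fingers measure 117 mm over their backs; the gripper's body (75 mm by 190 mm) begins 51 mm behind the grasp point.
Start: joints at [75.751, 18.392, -4.016, 83.108, 1.295, 78.541, -3.26], TCP at [0.169, -0.628, 0.234] pointing down, gripper open.
Joint ranges: [-163.93, 163.93], [-17.29, 119.83], [-79.2, 71.16], [3.27, 140.29], [-89.18, 269.18], [5.43, 117.66], [-154.24, 154.24]. Speed limits (degrees/s): [147.25, 147.25, 180, 180, 180, 180, 180].

## Interface

Orientations are given as [roll, pitch, yaw] about the fixed x, y, z axes, in that order (R = Rz(yaw) Ry(pitch) Rx(roll)).
In Python, from cell import env, viewer gives the robot as it stands.
- The arm moves only by the tool step_arm, never from a script. Its arguments are lists of equal length, an entry for each row: "delta_pos": the shift along the tool's x, y, z in units of 0.2 m (1.0 is 0.2 m), a list of three; "rot": the turn, a rotation vector about the tool's x, y, z in units of 1.5 rad (1.0 is 1.5 rad), a list of three; "gripper": the gripper command: -1 is shut, 1 is fully open, values between are in proportion. A call has 1 to 20 rows; each row is the pose to reach, as a shift and turn from the pose commanded when the call began, along the tool's axes at that moment; what a row does not reach only later rows make up. A row lasts 1/8 s, in which the tool goes at most 62.5 mm and 10.7 degrees, less where a joint would pass 70% of its speed; a pose out of reach is approached as far as the arm can. A call with a number of a shift or a turn outside -1 to 1 is refused whole. A call with a gripper value outside its range is refused whole. The fingers move at their own pace and stop on an object; "squeeze" is the grip in N (left out, the last holds). Time passes only in rows, so rows that repeat a pose let the fingers close. It gives the time, the measured TCP pose, the force, the opening and the grip force at its end, in the units of the state.
- env.get_obs(): the state, without advancing time (a new reading comes with each control period).
- viewer.read_camera(name): name is "scene" or "side" or "wrist"; returns a dict with "img" (384x512x3 uint8, red, green, blue), "fx", "fy", "cx", "cy" (pixels), "dist" ([k1, k2, p1, p2, k3] as OpenCV has them; the pictures are not rectified), "pose" (4x4, takes a point from camera to world coordinates). Camera axes: x right, y down, z forward; pixel columns grow to the right and rows downward; lengths in m; the calibration is good to about 2 mm. A picture is of the moment at which its call begins. There is no depth.
- env.sign_off(): hands the job in; it is judged then, once.
The state is a dict: "time_s": time; "qpos": joint angles; "joint_velocities": joint speeds; "effort": joint torques, N m; "tool_pos": TCP position; "tool_rot": TCP orientation; "force": force on the tool from outside, world axes, zero at the start; "wrist_torque": the same for the moment, N m; "grip_width": finger opening in m; "grasp_force": force on a finger pad.
Only numpy, scipy, OpenCV 4.12 (cv2) and the standard library are available. Lean on these libraries where they do the work, as an engineer would, in place of code of your own. Each camera call takes 0.05 s, during which the arm holds its last target. There are 200 camera calls.

## Task

The candle row is to be admired from the far side of the hall table: move the four candles from the wooden tray into the four pans of the black iron holder, one to a pan, in reverse order, so that the candle nearest the robot on the tray ends in the pan farthest from the robot, the second nearest in the second farthest, and so on. Set each one down upright in the middle of its pan, without dropping it or tipping any candle over, and let go of it.

Things in the scene. Friction and masses are not known exactly. Their poses are not given: they have to be found in the camera images.
- candle_slim_center (a point): A slim round ivory wax pillar candle, 36 mm across and 80 mm tall, flat top: the tallest and thinnest (a shallow gripper takes it above its middle). Loose, about 0.1 kg, a black wick stub 8 mm tall on top. This point is its centre, half-way up (40.0 mm above its foot); z along its height.
- candle_domed_center (a point): A round ivory wax pillar candle with a domed top, 50 mm across and 66 mm tall (straight sides for the lower 50 mm). Loose, about 0.1 kg, a black wick stub 8 mm tall on top. This point is its centre, half-way up (33.0 mm above its foot); z along its height.
- candle_square_center (a point): A square ivory wax block candle, 40 x 40 mm and 60 mm tall; its x and y axes are square to its sides; it stands turned by up to 15 degrees to the row. Loose, about 0.1 kg, a black wick stub 8 mm tall on top. This point is its centre, half-way up (30.0 mm above its foot); z along its height.
- candle_squat_center (a point): A short wide round ivory wax candle, 54 mm across and 50 mm tall, flat top: the shortest and widest. Loose, about 0.1 kg, a black wick stub 8 mm tall on top. This point is its centre, half-way up (25.0 mm above its foot); z along its height.
- coaster_a: A plain dark slate coaster, 70 mm across and 5 mm thick, fixed on the tray: the one on which the slim candle stands at the start (it marks that candle's starting place and stays there). All four coasters look alike. Origin at the centre of its underside; a candle's foot stands 5 mm above it.
- coaster_b: A plain dark slate coaster, 70 mm across and 5 mm thick, fixed on the tray: the one on which the domed candle stands at the start (it marks that candle's starting place and stays there). All four coasters look alike. Origin at the centre of its underside; a candle's foot stands 5 mm above it.
- coaster_c: A plain dark slate coaster, 70 mm across and 5 mm thick, fixed on the tray: the one on which the square candle stands at the start (it marks that candle's starting place and stays there). All four coasters look alike. Origin at the centre of its underside; a candle's foot stands 5 mm above it.
- coaster_d: A plain dark slate coaster, 70 mm across and 5 mm thick, fixed on the tray: the one on which the squat candle stands at the start (it marks that candle's starting place and stays there). All four coasters look alike. Origin at the centre of its underside; a candle's foot stands 5 mm above it.
- tray: Fixed light wooden tray, 360 x 100 mm, 15 mm thick, with a brass handle 30 mm high at each end, on the robot's left or right (the holder on the other side). Origin at the centre of its underside; x runs along the row, away from the robot (within 0.3 rad), y across. The coasters, in a row, are centred at x = -114, -38, +38, +114 mm, y = 0.
- holder: Fixed black iron holder, 420 x 100 mm: four round open pans in a row, a scroll 56 mm high at each end. Origin at the centre of its underside; x runs along the row, away from the robot (within 0.3 rad), z up. Pans centred at x = -114, -38, +38, +114 mm, y = 0; 71 mm wide inside, 75 outside; floor 40 mm, rim 45 mm above the origin. Low loose clutter (under 40 mm) stands between holder and tray.
There are look-alikes about, which are no part of the job. Leave any green look-alike of the part that bears candle_squat_center alone. What is shaped like the part that bears candle_domed_center but green is not meant.

How it is judged (in metres and radians):
At the end, for the whole second after the job is handed in: Each candle stands upright (within 0.08 rad) on the floor of its own pan (height within 4 mm), within 12 mm of the pan's middle along and across the holder, released and at rest; the order along the holder is the reverse of the starting order along the tray: nearest to the robot becomes farthest (((x of coaster_a in the frame of tray between -0.134 and -0.094 m and x of candle_slim_center in the frame of holder between 0.102 and 0.126 m) or (x of coaster_a in the frame of tray between -0.058 and -0.018 m and x of candle_slim_center in the frame of holder between 0.026 and 0.05 m) or (x of coaster_a in the frame of tray between 0.018 and 0.058 m and x of candle_slim_center in the frame of holder between -0.05 and -0.026 m) or (x of coaster_a in the frame of tray between 0.094 and 0.134 m and x of candle_slim_center in the frame of holder between -0.126 and -0.102 m)) and y of candle_slim_center in the frame of holder between -0.012 and 0.012 m and z of candle_slim_center in the frame of holder between 0.076 and 0.084 m and angle between each of candle_slim_center, candle_domed_center, candle_square_center, candle_squat_center's own z axis and vertical below 0.08 rad and linear speed of each of candle_slim, candle_domed, candle_square, candle_squat below 0.02 m/s and angular speed of each of candle_slim, candle_domed, candle_square, candle_squat below 0.2 rad/s and contact force between each of candle_slim, candle_domed, candle_square, candle_squat and the fingers below 0.05 N and ((x of coaster_b in the frame of tray between -0.134 and -0.094 m and x of candle_domed_center in the frame of holder between 0.102 and 0.126 m) or (x of coaster_b in the frame of tray between -0.058 and -0.018 m and x of candle_domed_center in the frame of holder between 0.026 and 0.05 m) or (x of coaster_b in the frame of tray between 0.018 and 0.058 m and x of candle_domed_center in the frame of holder between -0.05 and -0.026 m) or (x of coaster_b in the frame of tray between 0.094 and 0.134 m and x of candle_domed_center in the frame of holder between -0.126 and -0.102 m)) and y of candle_domed_center in the frame of holder between -0.012 and 0.012 m and z of candle_domed_center in the frame of holder between 0.069 and 0.077 m and ((x of coaster_c in the frame of tray between -0.134 and -0.094 m and x of candle_square_center in the frame of holder between 0.102 and 0.126 m) or (x of coaster_c in the frame of tray between -0.058 and -0.018 m and x of candle_square_center in the frame of holder between 0.026 and 0.05 m) or (x of coaster_c in the frame of tray between 0.018 and 0.058 m and x of candle_square_center in the frame of holder between -0.05 and -0.026 m) or (x of coaster_c in the frame of tray between 0.094 and 0.134 m and x of candle_square_center in the frame of holder between -0.126 and -0.102 m)) and y of candle_square_center in the frame of holder between -0.012 and 0.012 m and z of candle_square_center in the frame of holder between 0.066 and 0.074 m and ((x of coaster_d in the frame of tray between -0.134 and -0.094 m and x of candle_squat_center in the frame of holder between 0.102 and 0.126 m) or (x of coaster_d in the frame of tray between -0.058 and -0.018 m and x of candle_squat_center in the frame of holder between 0.026 and 0.05 m) or (x of coaster_d in the frame of tray between 0.018 and 0.058 m and x of candle_squat_center in the frame of holder between -0.05 and -0.026 m) or (x of coaster_d in the frame of tray between 0.094 and 0.134 m and x of candle_squat_center in the frame of holder between -0.126 and -0.102 m)) and y of candle_squat_center in the frame of holder between -0.012 and 0.012 m and z of candle_squat_center in the frame of holder between 0.061 and 0.069 m); the robot touches nothing.
It fails at once if a candle is tipped over (leans more than 35 degrees) (angle between any of candle_slim_center, candle_domed_center, candle_square_center, candle_squat_center's own z axis and vertical above 0.61 rad).
It fails at once if a candle is dropped or thrown (moves faster than 0.6 m/s while the fingers do not hold it, as after a fall of about 20 mm) ((linear speed of candle_slim above 0.6 m/s and contact force between candle_slim and the fingers below 0.01 N) or (linear speed of candle_domed above 0.6 m/s and contact force between candle_domed and the fingers below 0.01 N) or (linear speed of candle_square above 0.6 m/s and contact force between candle_square and the fingers below 0.01 N) or (linear speed of candle_squat above 0.6 m/s and contact force between candle_squat and the fingers below 0.01 N)).
It also fails if it takes over 118 s, if anything falls off the work surface, if the arm or the gripper's body presses on something with over 40 N, if the wrist force passes 120 N, or if a joint passes its speed limit or range.

## Working session

There is one attempt and no reset: what is moved stays moved. The work goes in short steps, Python scripts to look and compute and a tool call to move; the robot and the scene stay as the last step left them, time stands still between calls to the robot, and variables do not carry over. Pictures are saved under pics/ and viewed, at most 14 in all, crops included, and the job is handed in when it is done.

Besides the shell and the picture viewer there is one more tool, called after ">>>" by a JSON object that holds its "fn" and its "kwargs". step_arm: Moves the arm, as the interface text tells. Shifts and turns lie within -1 to 1; 1 stands for 0.2 m of shift or 1.5 rad of turn. Its arguments: {"type":"object","properties":{"delta_pos":{"type":"array"},"rot":{"type":"array"},"gripper":{"type":"array"},"squeeze":{"type":"number"}},"required":["delta_pos","rot","gripper"]}

```bash
mkdir -p pics
python3 - <<'E'
from cell import env, viewer
import cv2, numpy as np
for n in ["scene","side","wrist"]:
    c=viewer.read_camera(n); cv2.imwrite(f"pics/{n}0.png",c["img"][:,:,::-1])
    print(n,c["fx"],c["fy"],c["cx"],c["cy"],c["dist"]); print(np.round(c["pose"],3).tolist())
o=env.get_obs(); print({k:np.round(v,3) for k,v in o.items()}, env.tcp_to_tips)
E
python3 -c "
import cv2,numpy as np
a=cv2.imread('pics/scene0.png')
cv2.imwrite('pics/scene0b.png',cv2.resize(a,(800,600)))
a=cv2.imread('pics/side0.png')
cv2.imwrite('pics/side0b.png',cv2.resize(a,(800,600)))"
```

```text
scene 404.42803902388573 404.42803902388573 257.16585691488007 188.08766165474574 [-0.05981065  0.          0.          0.          0.        ]
[[-0.433, 0.707, -0.559, 1.077], [0.901, 0.33, -0.281, 0.22], [-0.013, -0.626, -0.78, 0.828], [0.0, 0.0, 0.0, 1.0]]
side 358.07175249069826 358.07175249069826 255.49551299263086 196.38933293648455 [0.00106173 0.         0.         0.         0.        ]
[[0.985, -0.106, 0.134, 0.456], [-0.17, -0.696, 0.697, -0.528], [0.019, -0.71, -0.704, 0.529], [0.0, 0.0, 0.0, 1.0]]
wrist 278.5563944189258 278.5563944189258 253.97165482678815 194.47356751026132 [-0.03103562  0.          0.          0.          0.        ]
[[0.259, -0.936, -0.238, 0.234], [-0.966, -0.252, -0.061, -0.61], [-0.003, 0.245, -0.969, 0.383], [0.0, 0.0, 0.0, 1.0]]
{'time_s': np.float64(0.15), 'qpos': array([75.752, 18.429, -4.015, 83.158,  1.296, 78.541, -3.261]), 'joint_velocities': array([ 0.041, -0.166, -0.071, -0.198, -0.159, -0.031,  0.029]), 'effort': array([-0.0000e+00, -4.9180e+01, -4.0500e-01, -3.1288e+01, -6.4000e-02,
        4.1000e-02,  0.0000e+00]), 'tool_pos': array([ 0.169, -0.627,  0.233]), 'tool_rot': array([-1.79917e+02,  6.00000e-03,  1.50560e+01]), 'force': array([-0.449, -0.229, -0.581]), 'wrist_torque': array([-0.062,  0.016, -0.   ]), 'grasp_force': np.float64(0.0), 'grip_width': np.float64(0.087)} 0.011
```

View pics/scene0b.png

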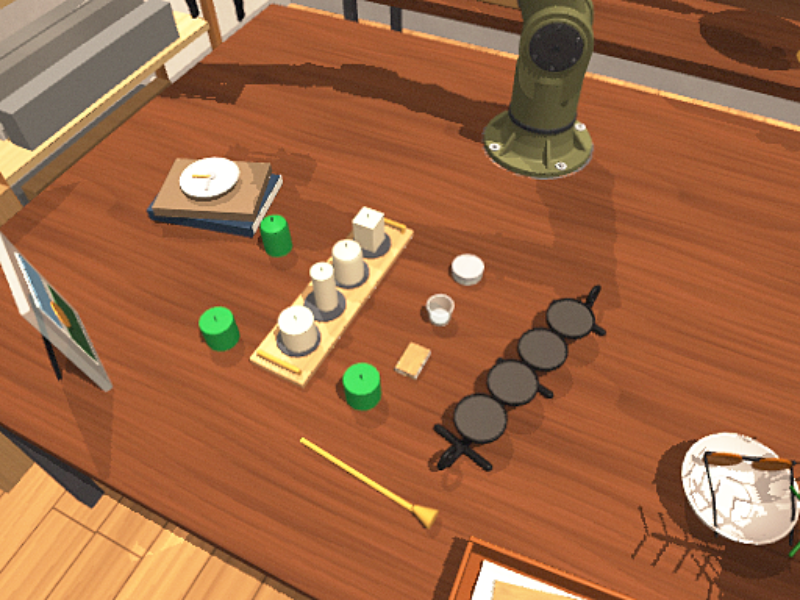

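View pics/side0b.png

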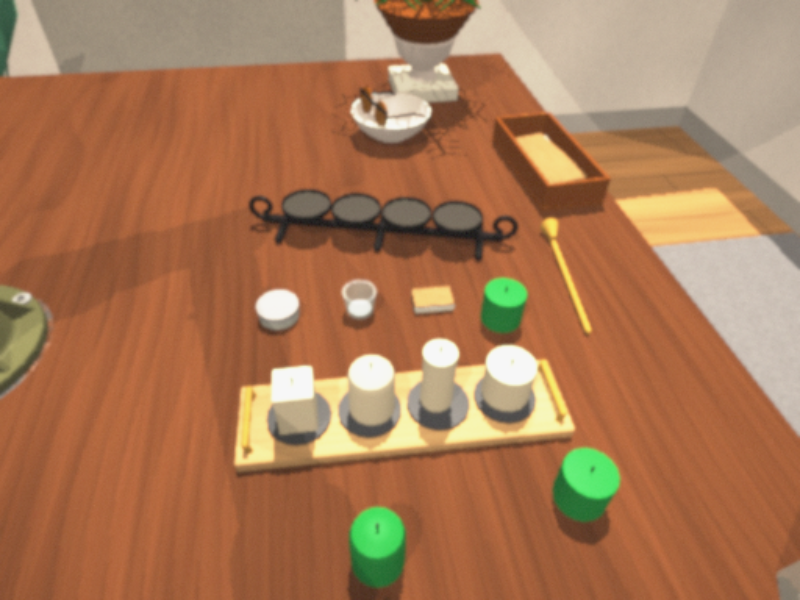

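The candidates, in scene pixels of the 800x600 view:
- **Ivory candles on the tray:** square (368,230), domed (348,262), slim (323,287) and squat (298,328).
- **Green look-alikes, to be left alone:** (276,236), (219,328) and (363,387).
- **White clutter:** a tin (467,269) and a cup (440,310).

Near to far, the tray order is square, domed, slim, squat. The pans run from (571,318) near to (480,418) far. I'm choosing the ivory four on the tray.

```bash
cat > h.py <<'E'
from cell import env, viewer
import cv2, numpy as np
from scipy.optimize import least_squares
def cam(n): 
    c=viewer.read_camera(n); c["K"]=np.array([[c["fx"],0,c["cx"]],[0,c["fy"],c["cy"]],[0,0,1]]); c["pose"]=np.array(c["pose"]); return c
def plane(c,px,z):
    px=np.float64(px).reshape(-1,1,2)
    n=cv2.undistortPoints(px,c["K"],np.array(c["dist"]))[:,0]
    d=np.c_[n,np.ones(len(n))]@c["pose"][:3,:3].T; o=c["pose"][:3,3]
    return (o+d*((z-o[2])/d[:,2])[:,None])[:,:2]
def proj(c,P):
    T=np.linalg.inv(c["pose"]); return cv2.projectPoints(np.float64(P).reshape(-1,3),cv2.Rodrigues(T[:3,:3])[0],T[:3,3],c["K"],np.array(c["dist"]))[0][:,0]
def circ(p,r=None):
    f=(lambda v:np.hypot(*(p-v[:2]).T)-(v[2] if r is None else r))
    v=least_squares(f,[*p.mean(0),.03],loss="soft_l1",f_scale=.001).x; return v
def comps(m,amin=60):
    cs,_=cv2.findContours(m.astype(np.uint8),cv2.RETR_EXTERNAL,cv2.CHAIN_APPROX_NONE); return [x for x in cs if cv2.contourArea(x)>amin]
E
python3 - <<'E'
from h import *
for n in ["scene","side"]:
    c=cam(n); hsv=cv2.cvtColor(c["img"],cv2.COLOR_RGB2HSV); H,S,V=[hsv[...,i].astype(int) for i in range(3)]
    # pans
    m=(V<100)&(S<90); roi=np.zeros_like(m)
    if n=="scene": roi[180:300,270:400]=1
    else: roi[115:170,150:340]=1
    m=cv2.morphologyEx((m&roi).astype(np.uint8),cv2.MORPH_OPEN,np.ones((13 if n=="scene" else 9,13)))
    for k in comps(m,150):
        p=plane(c,k,.045); print(n,"pan",np.round(circ(p),4),cv2.boundingRect(k))
    w=(S<85)&(V>130); roi[:]=0
    if n=="scene": roi[125:235,165:262]=1
    else: roi[210:290,165:350]=1
    for k in comps(w&roi,100): print(n,"ivory",cv2.boundingRect(k),cv2.contourArea(k))
    t=(H>12)&(H<28)&(S>=85)&(V>150)&roi
    ks=comps(cv2.morphologyEx(((t|w)&roi).astype(np.uint8),cv2.MORPH_CLOSE,np.ones((9,9))),800)
    for k in ks: print(n,"tray",np.round(plane(c,cv2.boxPoints(cv2.minAreaRect(k)),.015),3).tolist(),cv2.boundingRect(k))
    wk={"scene":[(368,215),(347,247),(321,269),(296,315)],"side":[(293,383),(371,368),(440,350),(513,363)]}[n]
    for q,z in zip(wk,[.08,.086,.1,.07]): print(n,"wick",np.round(plane(c,np.array(q)/1.5625,z)[0],4))
E
python3 -c "
import cv2
a=cv2.imread('pics/scene0.png')[125:250,155:265]
cv2.imwrite('pics/crop.png',cv2.resize(a,None,fx=4.7,fy=4.7,interpolation=2))"
```

```text
scene ivory (178, 195, 26, 31) 561.5
scene ivory (198, 132, 49, 68) 1251.5
scene tray [[0.706, -0.236], [0.308, -0.245], [0.356, -0.112], [0.728, -0.127]] (165, 132, 97, 103)
scene wick [ 0.4109 -0.1742]
scene wick [ 0.4953 -0.1677]
scene wick [ 0.5634 -0.1744]
scene wick [ 0.6376 -0.1786]
side ivory (288, 257, 31, 25) 241.5
side ivory (245, 257, 25, 29) 234.0
side ivory (171, 234, 41, 46) 1290.5
side ivory (202, 227, 54, 63) 1526.0
side ivory (304, 220, 46, 57) 1443.5
side ivory (261, 217, 39, 57) 1208.0
side tray [[0.373, -0.046], [0.724, -0.1], [0.668, -0.253], [0.374, -0.206]] (165, 216, 185, 74)
side wick [ 0.4183 -0.1739]
side wick [ 0.4971 -0.1717]
side wick [ 0.5678 -0.1707]
side wick [ 0.6484 -0.1754]
```

View pics/crop.png

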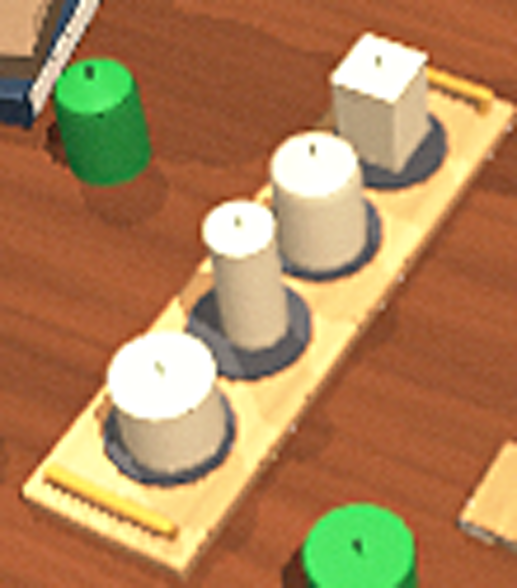

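The close crop shows four ivory candles standing on the coasters: square top right, then domed, slim and squat. The green ones are off the tray. Next I'm moving the wrist camera over the scene.

>>> {"fn": "step_arm", "kwargs": {"delta_pos": [[0.8,-0.76,-0.5],[0.8,-0.76,-0.5],[0.8,-0.76,-0.5],[0.8,-0.76,-0.5],[0.8,-0.76,-0.5]], "rot": [[0,0,0],[0,0,0],[0,0,0],[0,0,0],[0,0,0]], "gripper": [1,1,1,1,1]}}

```text
time_s: 0.88
tool_pos: [0.2879, -0.4364, 0.3365]
tool_rot: [179.7, -0.1, 15.5]
force: [-0.1, -0.7, -0.1]
grip_width: 0.0873
grasp_force: 0.0
```

>>> {"fn": "step_arm", "kwargs": {"delta_pos": [[0.8,-0.76,0],[0.8,-0.76,0],[0.8,-0.76,0],[0.8,-0.76,0],[0.8,-0.76,0]], "rot": [[0,0,0],[0,0,0],[0,0,0],[0,0,0],[0,0,0]], "gripper": [1,1,1,1,1]}}

```text
time_s: 1.5
tool_pos: [0.4, -0.2491, 0.3333]
tool_rot: [-180.0, 0.0, 15.3]
force: [-1.0, 0.2, 0.0]
grip_width: 0.0872
grasp_force: 0.0
```

>>> {"fn": "step_arm", "kwargs": {"delta_pos": [[0.8,-0.76,0],[0.8,-0.76,0],[0.8,-0.76,0],[0.8,-0.76,0],[0.8,-0.76,0],[0.8,-0.76,0]], "rot": [[0,0,0.18],[0,0,0.18],[0,0,0.18],[0,0,0.18],[0,0,0.18],[0,0,0.18]], "gripper": [1,1,1,1,1,1]}}

```text
time_s: 2.25
tool_pos: [0.5135, -0.0653, 0.3329]
tool_rot: [180.0, 0.1, -0.6]
force: [-0.1, 0.4, -0.6]
grip_width: 0.0868
grasp_force: 0.0
```

Run:
```python
from h import *
o=env.get_obs(); print(o["time_s"],o["tool_pos"],o["tool_rot"],o["qpos"])
c=cam("wrist"); cv2.imwrite("pics/w1raw.png",c["img"][:,:,::-1]); cv2.imwrite("pics/w1.png",cv2.resize(c["img"][:,:,::-1],(800,600),interpolation=2)); print(np.round(c["pose"],3).tolist())
import pickle; pickle.dump(dict(c),open("w1.pkl","wb"))
```

```text
2.25 [ 0.5135057  -0.0653017   0.33287646] [ 1.79961571e+02  7.63024456e-02 -5.89548268e-01] [ 42.40978929   2.26025595 -38.98275049  91.16008563   1.46566239
  87.15782011 -87.21524064]
[[-0.011, -0.969, -0.247, 0.581], [-1.0, 0.011, 0.003, -0.066], [-0.0, 0.247, -0.969, 0.483], [0.0, 0.0, 0.0, 1.0]]
```

View pics/w1.png

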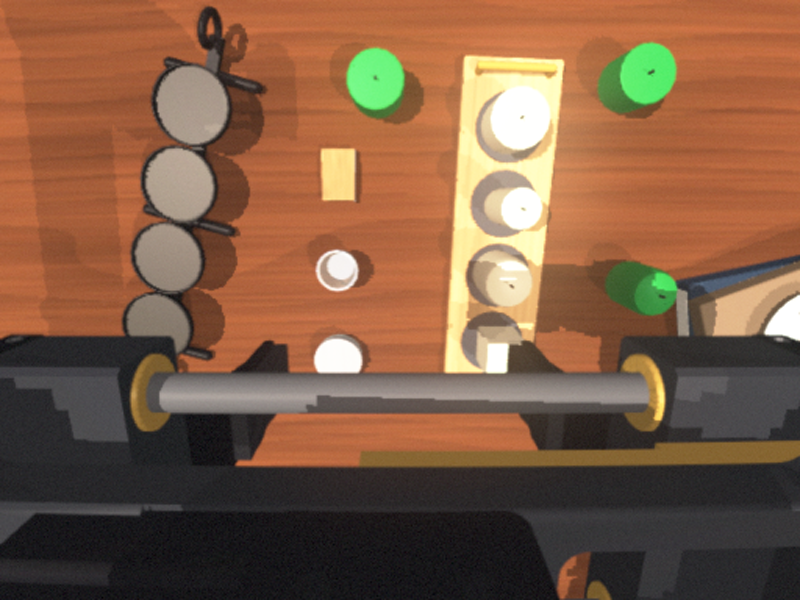

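The view shows the pans at (192,105), (180,186), (168,258) and (158,325), the last one partly hidden. The candle tops are squat (520,118), domed (502,285), slim (520,208) and square (495,355), and the square is also partly hidden by the gripper.

```bash
cat > pans.py <<'E'
from h import *
def pans(c,roi):
    hsv=cv2.cvtColor(c["img"],cv2.COLOR_RGB2HSV); S,V=hsv[...,1].astype(int),hsv[...,2].astype(int)
    m=((S<70)&(V>75)&(V<200)); k=np.zeros_like(m); x0,y0,x1,y1=roi; k[y0:y1,x0:x1]=1
    m=cv2.morphologyEx((m&k).astype(np.uint8),cv2.MORPH_OPEN,np.ones((5,5)))
    for q in comps(m,300):
        b=cv2.boundingRect(q); p=plane(c,cv2.convexHull(q),.041); print("pan",np.round(circ(p),4),b)
def tops(c,roi,thr):
    x0,y0,x1,y1=roi; g=c["img"][...,2].astype(int); k=np.zeros(g.shape,bool); k[y0:y1,x0:x1]=1
    for q in comps((g>thr)&k,80): print("top",cv2.boundingRect(q),cv2.contourArea(q),[np.round(circ(plane(c,cv2.convexHull(q),z)),4).tolist() for z in (.1,.07)])
E
python3 - <<'E'
from pans import *
import pickle; c=pickle.load(open("w1.pkl","rb"))
pans(c,(75,30,165,212))
for t in (190,215,235): print(t); tops(c,(295,45,352,235),t)
for n,q,z in [("square",(497,345),.08),("domed",(509,285),.086),("slim",(523,210),.1),("squat",(521,118),.07)]: print(n,np.round(plane(c,np.array(q)/1.5625,z),4))
print(np.round(plane(c,np.array([(464,58),(563,60),(444,371),(536,325)])/1.5625,.015),4).tolist())
print("green",np.round(plane(c,np.array([(375,78)])/1.5625,.05),3))
s=cam("scene")
print("scenepans",np.round(plane(s,np.array([(571,318),(543,350),(513,383),(480,418)])/1.5625,.042),4).tolist())
E
```

```text
pan [0.449  0.193  0.0336] (81, 188, 40, 24)
pan [0.52   0.1714 0.0351] (87, 143, 42, 45)
pan [0.5931 0.1499 0.0354] (93, 94, 44, 48)
pan [0.6663 0.1284 0.0355] (100, 32, 46, 61)
190
top (311, 220, 14, 15) 168.0 [[0.4339, -0.1573, 0.0134], [0.4224, -0.1644, 0.0145]]
top (318, 167, 21, 23) 270.0 [[0.5067, -0.1677, 0.0164], [0.5008, -0.1757, 0.0176]]
top (331, 148, 16, 21) 124.0 [[0.5354, -0.1846, 0.0138], [0.5318, -0.1939, 0.0149]]
top (320, 97, 32, 50) 786.0 [[0.5799, -0.1746, 0.0265], [0.5797, -0.1831, 0.0285]]
top (314, 48, 38, 48) 1436.5 [[0.6478, -0.1683, 0.0291], [0.653, -0.1764, 0.0314]]
215
top (311, 220, 14, 15) 161.5 [[0.4327, -0.1568, 0.0134], [0.4211, -0.1639, 0.0144]]
top (321, 120, 26, 27) 508.0 [[0.568, -0.1726, 0.0175], [0.567, -0.181, 0.0188]]
top (314, 55, 38, 40) 1154.0 [[0.6418, -0.168, 0.0245], [0.6466, -0.176, 0.0264]]
235
top (312, 220, 13, 15) 152.5 [[0.4325, -0.158, 0.0129], [0.4209, -0.1652, 0.0139]]
top (321, 120, 26, 26) 486.0 [[0.568, -0.1726, 0.0171], [0.567, -0.181, 0.0185]]
top (314, 55, 38, 40) 1115.0 [[0.6418, -0.1678, 0.0241], [0.6465, -0.1758, 0.026]]
square [[ 0.4358 -0.1624]]
domed [[ 0.4971 -0.1694]]
slim [[ 0.5663 -0.1746]]
squat [[ 0.6457 -0.1769]]
[[0.71, -0.1328], [0.708, -0.2306], [0.3813, -0.118], [0.4357, -0.221]]
green [[ 0.684 -0.047]]
scenepans [[0.4457, 0.1956], [0.5209, 0.1745], [0.5934, 0.153], [0.6654, 0.1305]]
```

>>> {"fn": "step_arm", "kwargs": {"delta_pos": [[0.67,0.55,0.4],[0.67,0.55,0.4],[0.67,0.55,0.9],[0.67,0.55,0.9],[0.67,0.55,0.9],[0.67,0.55,0.9],[0.67,0.55,0.9],[0.67,0.55,0.9]], "rot": [[0,0,0.023],[0,0,0.023],[0,0,0.023],[0,0,0.023],[0,0,0.023],[0,0,0.023],[0,0,0.023],[0,0,0.023]], "gripper": [1,1,1,1,1,1,1,1]}}

```text
time_s: 3.35
tool_pos: [0.6481, -0.1732, 0.1566]
tool_rot: [179.9, -0.2, -2.3]
force: [-0.4, 0.9, -0.2]
grip_width: 0.0869
grasp_force: 0.0
```

```bash
cat > go.py <<'E'
import sys; from h import *
from scipy.spatial.transform import Rotation as R
def go(x,y,z,yaw):
    o=env.get_obs(); r=R.from_euler("xyz",o["tool_rot"],degrees=True); t=R.from_euler("xyz",[180,0,yaw],degrees=True)
    print("t",round(o["time_s"],2),"at",np.round(o["tool_pos"],4),np.round(o["tool_rot"],1),"w",round(float(o["grip_width"]),4))
    print("dpos",np.round(r.inv().apply(np.array([x,y,z])-o["tool_pos"])/.2,3),"rot",np.round((r.inv()*t).as_rotvec()/1.5,3))
if len(sys.argv)==5: go(*map(float,sys.argv[1:]))
E
python3 go.py .646 -.1765 .047 -2.6
python3 - <<'E'
from h import *
c=cam("wrist"); cv2.imwrite("pics/w2.png",cv2.resize(c["img"][:,:,::-1],(800,600),interpolation=2))
print(proj(c,[.646,-.1765,.07])*1.5625)
E
```

```text
t 3.35 at [ 0.6481 -0.1732  0.1566] [179.9  -0.2  -2.3] w 0.0869
dpos [-0.012  0.016  0.548] rot [ 0.001 -0.003  0.003]
[[403.53109229 320.62341415]]
```

View pics/w2.png

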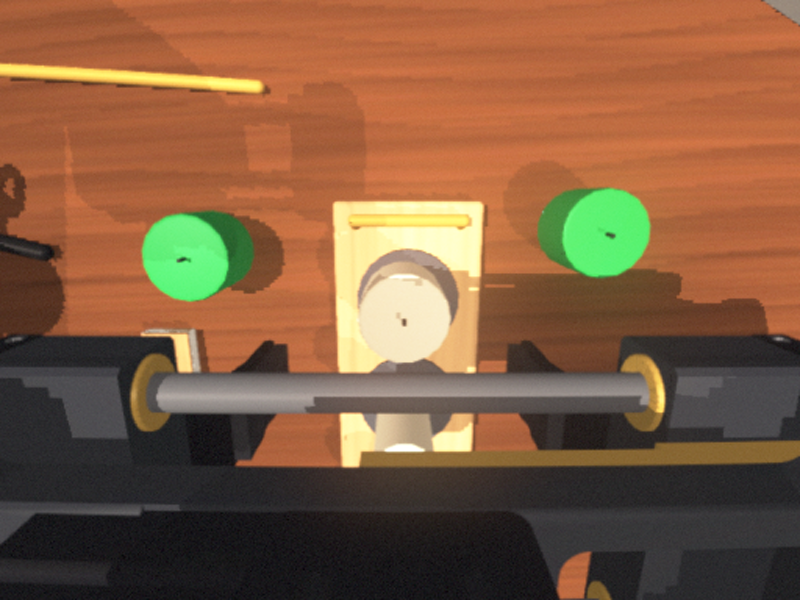

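The squat top is centred at about (405,317), against a predicted (403,321), so the estimate is good to about 2 mm. I'm descending and gripping.

>>> {"fn": "step_arm", "kwargs": {"delta_pos": [[-0.005,0.016,0.15],[-0.005,0.016,0.3],[-0.005,0.016,0.42],[-0.005,0.016,0.5],[-0.005,0.016,0.54],[-0.005,0.016,0.545],[-0.005,0.016,0.545],[-0.005,0.016,0.545],[-0.005,0.016,0.545],[-0.005,0.016,0.545],[-0.005,0.016,0.545],[-0.005,0.016,0.545],[-0.005,0.016,0.545],[-0.005,0.016,0.545]], "rot": [[0,0,0],[0,0,0],[0,0,0],[0,0,0],[0,0,0],[0,0,0],[0,0,0],[0,0,0],[0,0,0],[0,0,0],[0,0,0],[0,0,0],[0,0,0],[0,0,0]], "gripper": [1,1,1,1,1,1,0.5,0.2,0,-0.2,-0.4,-0.6,-0.6,-0.6], "squeeze": 15}}

```text
time_s: 5.15
tool_pos: [0.646, -0.1769, 0.0447]
tool_rot: [180.0, -0.0, -2.4]
force: [-1.1, -0.5, 2.2]
grip_width: 0.0537
grasp_force: 15.0
```

```bash
python3 go.py .448 .193 .2 -16.4
```

```text
t 5.15 at [ 0.646  -0.1769  0.0447] [180.   -0.   -2.4] w 0.0537
dpos [-1.066 -1.806 -0.777] rot [ 0.    -0.     0.163]
```

>>> {"fn": "step_arm", "kwargs": {"delta_pos": [[0,0,-0.03],[0,0,-0.1],[0,0,-0.25],[0,0,-0.4],[0,0,-0.55],[0,0,-0.7],[-0.05,-0.08,-0.8],[-0.15,-0.25,-0.8],[-0.25,-0.43,-0.8],[-0.36,-0.6,-0.8],[-0.45,-0.77,-0.8],[-0.53,-0.9,-0.8],[-0.53,-0.9,-0.8]], "rot": [[0,0,0],[0,0,0],[0,0,0],[0,0,0],[0,0,0],[0,0,0],[0,0,0.02],[0,0,0.05],[0,0,0.08],[0,0,0.11],[0,0,0.14],[0,0,0.163],[0,0,0.163]], "gripper": [-0.6,-0.6,-0.6,-0.6,-0.6,-0.6,-0.6,-0.6,-0.6,-0.6,-0.6,-0.6,-0.6]}}

```text
time_s: 6.78
tool_pos: [0.5467, 0.0109, 0.2058]
tool_rot: [180.0, -0.1, -16.1]
force: [0.3, -0.1, -1.8]
grip_width: 0.0535
grasp_force: 15.0
```

```bash
python3 go.py .448 .193 .2 -16.4
```

```text
t 6.78 at [0.5467 0.0109 0.2058] [ 1.80e+02 -1.00e-01 -1.61e+01] w 0.0535
dpos [-0.727 -0.738  0.028] rot [ 0.    -0.001  0.004]
```

>>> {"fn": "step_arm", "kwargs": {"delta_pos": [[-0.1,-0.1,0.02],[-0.27,-0.27,0.02],[-0.43,-0.44,0.02],[-0.58,-0.59,0.02],[-0.69,-0.7,0.1],[-0.727,-0.738,0.2],[-0.727,-0.738,0.3],[-0.727,-0.738,0.3]], "rot": [[0,0,0.004],[0,0,0.004],[0,0,0.004],[0,0,0.004],[0,0,0.004],[0,0,0.004],[0,0,0.004],[0,0,0.004]], "gripper": [-0.6,-0.6,-0.6,-0.6,-0.6,-0.6,-0.6,-0.6]}}

```text
time_s: 7.78
tool_pos: [0.4493, 0.1893, 0.1438]
tool_rot: [179.9, 0.1, -16.8]
force: [0.2, -0.5, -1.4]
grip_width: 0.0535
grasp_force: 15.0
```

```bash
python3 go.py .447 .193 .0655 -16.4
python3 - <<'E'
from pans import *
c=cam("scene"); cv2.imwrite("pics/s2.png",cv2.resize(c["img"][150:300,250:450,::-1],(800,600),interpolation=2))
w=cam("wrist"); pans(w,(60,30,300,215))
E
```

```text
t 7.78 at [0.4493 0.1893 0.1438] [ 1.799e+02  1.000e-01 -1.680e+01] w 0.0535
dpos [-0.015 -0.015  0.391] rot [ 0.001  0.001 -0.004]
pan [0.4495 0.1921 0.0343] (216, 164, 73, 42)
pan [0.5247 0.1706 0.0399] (211, 73, 88, 85)
pan [0.5917 0.1506 0.0359] (209, 30, 85, 41)
```

View pics/s2.png

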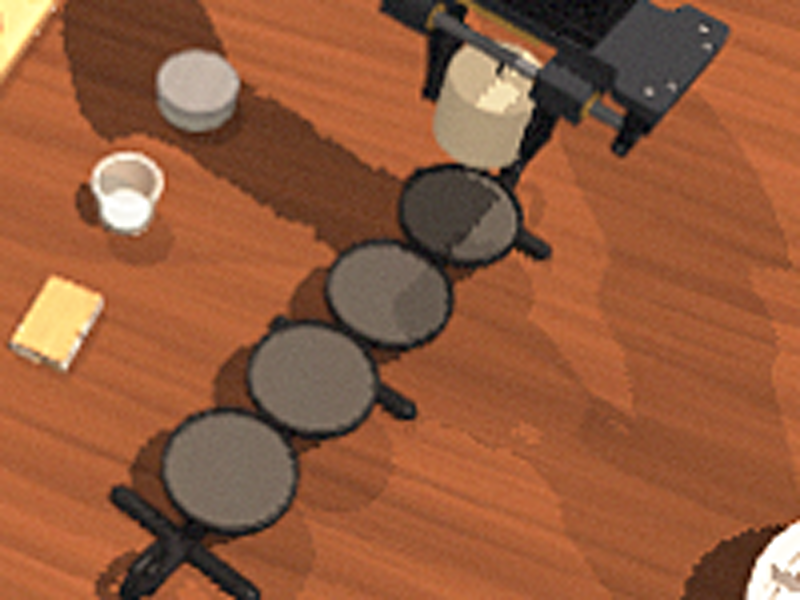

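The squat hangs above the near pan, which is centred at about (460,215), and all four pans are clear. I'm lowering to just above the floor and checking there.

>>> {"fn": "step_arm", "kwargs": {"delta_pos": [[-0.006,-0.006,0.1],[-0.006,-0.006,0.2],[-0.006,-0.006,0.28],[-0.006,-0.006,0.33],[-0.006,-0.006,0.35],[-0.006,-0.006,0.35],[-0.006,-0.006,0.35]], "rot": [[0,0,0],[0,0,0],[0,0,0],[0,0,0],[0,0,0],[0,0,0],[0,0,0]], "gripper": [-0.6,-0.6,-0.6,-0.6,-0.6,-0.6,-0.6]}}

```text
time_s: 8.75
tool_pos: [0.4494, 0.1918, 0.075]
tool_rot: [-180.0, -0.1, -16.7]
force: [-1.1, -0.1, -1.3]
grip_width: 0.0536
grasp_force: 15.0
```

```bash
python3 go.py .447 .193 .0655 -16.4
```

```text
t 8.75 at [0.4494 0.1918 0.075 ] [-1.80e+02 -1.00e-01 -1.67e+01] w 0.0536
dpos [-0.013 -0.002  0.048] rot [-0.    -0.001 -0.004]
```

>>> {"fn": "step_arm", "kwargs": {"delta_pos": [[-0.012,-0.002,0.02],[-0.012,-0.002,0.035],[-0.012,-0.002,0.043],[-0.012,-0.002,0.047],[-0.012,-0.002,0.047],[-0.012,-0.002,0.047]], "rot": [[0,0,0],[0,0,0],[0,0,0],[0,0,0],[0,0,0],[0,0,0]], "gripper": [-0.6,-0.6,-0.6,-0.6,-0.6,-0.6]}}

```text
time_s: 9.5
tool_pos: [0.4468, 0.1927, 0.0652]
tool_rot: [180.0, -0.0, -16.7]
force: [0.1, 0.0, -1.8]
grip_width: 0.0542
grasp_force: 15.0
```

>>> {"fn": "step_arm", "kwargs": {"delta_pos": [[0,0,0.002],[0,0,0.002],[0,0,0.002],[0,0,0.002],[0,0,0.002],[0,0,0.002],[0,0,-0.05],[0,0,-0.15],[0,0,-0.35],[0,0,-0.6],[0,0,-0.8],[0,0,-0.8]], "rot": [[0,0,0],[0,0,0],[0,0,0],[0,0,0],[0,0,0],[0,0,0],[0,0,0],[0,0,0],[0,0,0],[0,0,0],[0,0,0],[0,0,0]], "gripper": [0.3,0.45,0.6,0.8,0.9,0.9,0.9,0.9,0.9,1,1,1]}}

```text
time_s: 11.0
tool_pos: [0.4487, 0.1938, 0.229]
tool_rot: [-179.8, -0.4, -16.7]
force: [-0.9, 0.2, -0.1]
grip_width: 0.0868
grasp_force: 0.0
```

```bash
python3 go.py .5675 -.173 .22 -2.6
```

```text
t 11.0 at [0.4487 0.1938 0.229 ] [-179.8   -0.4  -16.7] w 0.0868
dpos [1.096 1.586 0.048] rot [-0.001 -0.005 -0.164]
```

>>> {"fn": "step_arm", "kwargs": {"delta_pos": [[0.55,0.8,0],[0.55,0.8,0],[0.55,0.8,0],[0.55,0.8,0],[0.55,0.8,0]], "rot": [[0,0,0],[0,0,0],[0,0,0],[0,0,0],[0,0,0]], "gripper": [1,1,1,1,1]}}

```text
time_s: 11.62
tool_pos: [0.5054, 0.008, 0.2243]
tool_rot: [-180.0, 0.1, -16.8]
force: [0.3, 0.8, -1.3]
grip_width: 0.0868
grasp_force: 0.0
```

>>> {"fn": "step_arm", "kwargs": {"delta_pos": [[0.546,0.786,0],[0.546,0.786,0],[0.546,0.786,0],[0.546,0.786,0.2],[0.546,0.786,0.2],[0.546,0.786,0.2],[0.546,0.786,0.2]], "rot": [[0,0,-0.164],[0,0,-0.164],[0,0,-0.164],[0,0,-0.164],[0,0,-0.164],[0,0,-0.164],[0,0,-0.164]], "gripper": [1,1,1,1,1,1,1]}}

```text
time_s: 12.5
tool_pos: [0.5664, -0.1725, 0.1871]
tool_rot: [180.0, -0.2, -2.5]
force: [-0.1, 0.5, 0.5]
grip_width: 0.0872
grasp_force: 0.0
```

```bash
python3 go.py .5675 -.173 .063 -2.6
python3 - <<'E'
from pans import *
c=cam("wrist"); cv2.imwrite("pics/w3.png",cv2.resize(c["img"][:,:,::-1],(800,600),interpolation=2))
print(proj(c,[[.5675,-.173,.1],[.5675,-.155,.1],[.5675,-.191,.1]])*1.5625)
s=cam("scene"); cv2.imwrite("pics/s3.png",cv2.resize(s["img"][150:300,250:450,::-1],(800,600),interpolation=2))
E
```

```text
t 12.5 at [ 0.5664 -0.1725  0.1871] [180.   -0.2  -2.5] w 0.0872
dpos [0.004 0.002 0.621] rot [ 0.001 -0.002  0.001]
[[398.43700134 314.91593148]
 [366.76339024 316.25626385]
 [430.15867869 313.56989374]]
```

View pics/w3.png

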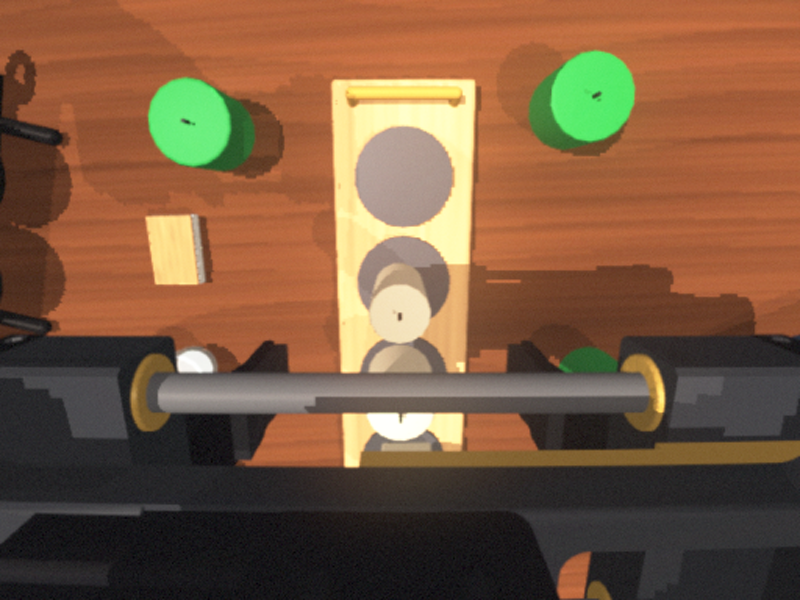

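View pics/s3.png

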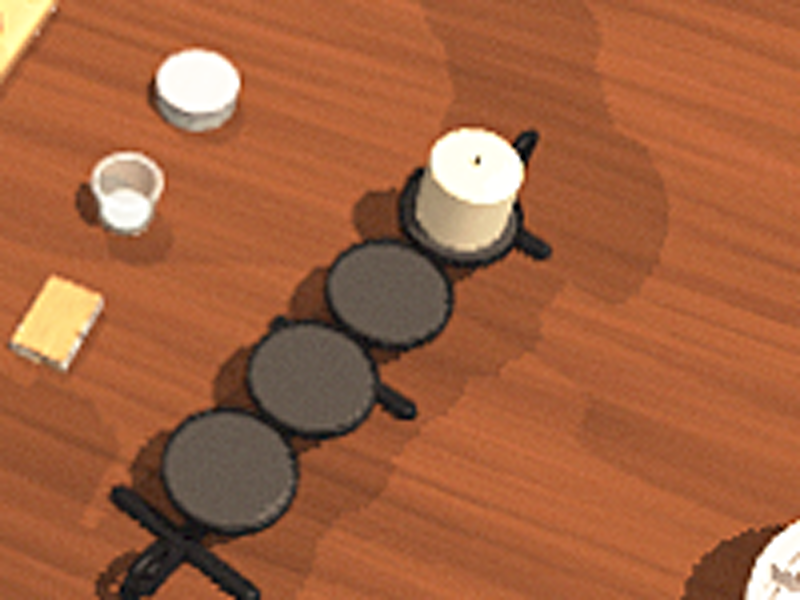

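The squat stands upright and centred in the near pan, at (465,190). The slim top is at (400,314), against a predicted (398,315). I'm gripping the slim.

>>> {"fn": "step_arm", "kwargs": {"delta_pos": [[0.005,0.002,0.15],[0.005,0.002,0.32],[0.005,0.002,0.47],[0.005,0.002,0.56],[0.005,0.002,0.6],[0.005,0.002,0.615],[0.005,0.002,0.615],[0.005,0.002,0.615],[0.005,0.002,0.615],[0.005,0.002,0.615],[0.005,0.002,0.615],[0.005,0.002,0.615],[0.005,0.002,0.615],[0.005,0.002,0.615],[0.005,0.002,0.615]], "rot": [[0,0,0],[0,0,0],[0,0,0],[0,0,0],[0,0,0],[0,0,0],[0,0,0],[0,0,0],[0,0,0],[0,0,0],[0,0,0],[0,0,0],[0,0,0],[0,0,0],[0,0,0]], "gripper": [1,1,1,1,1,1,0.5,0.2,0,-0.15,-0.3,-0.5,-0.7,-0.7,-0.7], "squeeze": 15}}

```text
time_s: 14.48
tool_pos: [0.5663, -0.1746, 0.0621]
tool_rot: [-180.0, -0.0, -2.6]
force: [0.0, 0.6, 0.1]
grip_width: 0.036
grasp_force: 15.0
```

```bash
python3 go.py .52 .1715 .22 -16.4
```

```text
t 14.47 at [ 0.5663 -0.1746  0.0621] [-180.    -0.    -2.6] w 0.036
dpos [-0.311 -1.718 -0.789] rot [-0.   -0.    0.16]
```

>>> {"fn": "step_arm", "kwargs": {"delta_pos": [[0,0,-0.03],[0,0,-0.1],[0,0,-0.25],[0,0,-0.4],[0,0,-0.55],[0,0,-0.7],[-0.01,-0.06,-0.8],[-0.04,-0.2,-0.8],[-0.07,-0.38,-0.8],[-0.1,-0.57,-0.8],[-0.14,-0.75,-0.8],[-0.16,-0.86,-0.8],[-0.16,-0.86,-0.8]], "rot": [[0,0,0],[0,0,0],[0,0,0],[0,0,0],[0,0,0],[0,0,0],[0,0,0.02],[0,0,0.05],[0,0,0.08],[0,0,0.11],[0,0,0.14],[0,0,0.16],[0,0,0.16]], "gripper": [-0.7,-0.7,-0.7,-0.7,-0.7,-0.7,-0.7,-0.7,-0.7,-0.7,-0.7,-0.7,-0.7]}}

```text
time_s: 16.1
tool_pos: [0.5422, 0.0009, 0.2233]
tool_rot: [-180.0, -0.1, -16.1]
force: [1.0, -1.1, -1.4]
grip_width: 0.0355
grasp_force: 15.0
```

```bash
python3 go.py .52 .1715 .22 -16.4
```

```text
t 16.1 at [0.5422 0.0009 0.2233] [-1.80e+02 -1.00e-01 -1.61e+01] w 0.0355
dpos [-0.344 -0.788  0.016] rot [-0.    -0.001  0.003]
```

>>> {"fn": "step_arm", "kwargs": {"delta_pos": [[-0.04,-0.1,0.02],[-0.11,-0.27,0.02],[-0.19,-0.44,0.02],[-0.27,-0.61,0.02],[-0.33,-0.74,0.02],[-0.344,-0.788,0.05],[-0.344,-0.788,0.15],[-0.344,-0.788,0.3],[-0.344,-0.788,0.45],[-0.344,-0.788,0.56],[-0.344,-0.788,0.62],[-0.344,-0.788,0.64],[-0.344,-0.788,0.64],[-0.344,-0.788,0.64]], "rot": [[0,0,0.003],[0,0,0.003],[0,0,0.003],[0,0,0.003],[0,0,0.003],[0,0,0.003],[0,0,0.003],[0,0,0.003],[0,0,0.003],[0,0,0.003],[0,0,0.003],[0,0,0.003],[0,0,0.003],[0,0,0.003]], "gripper": [-0.7,-0.7,-0.7,-0.7,-0.7,-0.7,-0.7,-0.7,-0.7,-0.7,-0.7,-0.7,-0.7,-0.7]}}

```text
time_s: 17.85
tool_pos: [0.5214, 0.1694, 0.095]
tool_rot: [-180.0, -0.1, -16.7]
force: [-0.5, 0.4, -0.8]
grip_width: 0.0358
grasp_force: 15.0
```

```bash
python3 go.py .519 .172 .0825 -16.4
```

```text
t 17.85 at [0.5214 0.1694 0.095 ] [-1.80e+02 -1.00e-01 -1.67e+01] w 0.0358
dpos [-0.015 -0.009  0.063] rot [-0.    -0.001 -0.003]
```

>>> {"fn": "step_arm", "kwargs": {"delta_pos": [[-0.013,-0.009,0.025],[-0.013,-0.009,0.045],[-0.013,-0.009,0.056],[-0.013,-0.009,0.061],[-0.013,-0.009,0.062],[-0.013,-0.009,0.062]], "rot": [[0,0,0],[0,0,0],[0,0,0],[0,0,0],[0,0,0],[0,0,0]], "gripper": [-0.7,-0.7,-0.7,-0.7,-0.7,-0.7]}}

```text
time_s: 18.6
tool_pos: [0.5186, 0.1717, 0.0821]
tool_rot: [180.0, 0.0, -16.7]
force: [-3.1, -1.4, 5.2]
grip_width: 0.0357
grasp_force: 15.0
```

>>> {"fn": "step_arm", "kwargs": {"delta_pos": [[0,0,-0.002],[0,0,-0.002],[0,0,-0.002],[0,0,-0.002],[0,0,-0.002],[0,0,-0.002],[0,0,-0.05],[0,0,-0.15],[0,0,-0.35],[0,0,-0.6],[0,0,-0.75],[0,0,-0.75]], "rot": [[0,0,0],[0,0,0],[0,0,0],[0,0,0],[0,0,0],[0,0,0],[0,0,0],[0,0,0],[0,0,0],[0,0,0],[0,0,0],[0,0,0]], "gripper": [-0.1,0.1,0.4,0.7,0.9,0.9,0.9,0.9,0.9,1,1,1]}}

```text
time_s: 20.1
tool_pos: [0.5205, 0.1728, 0.236]
tool_rot: [-179.8, -0.4, -16.6]
force: [0.3, -0.5, -0.8]
grip_width: 0.0869
grasp_force: 0.0
```

```bash
python3 go.py .496 -.170 .22 -2.6
```

```text
t 20.1 at [0.5205 0.1728 0.236 ] [-179.8   -0.4  -16.6] w 0.0869
dpos [0.373 1.677 0.077] rot [-0.001 -0.005 -0.163]
```

>>> {"fn": "step_arm", "kwargs": {"delta_pos": [[0.19,0.84,0],[0.19,0.84,0],[0.19,0.84,0],[0.19,0.84,0],[0.19,0.84,0]], "rot": [[0,0,0],[0,0,0],[0,0,0],[0,0,0],[0,0,0]], "gripper": [1,1,1,1,1]}}

```text
time_s: 20.72
tool_pos: [0.5067, 0.0007, 0.2315]
tool_rot: [-180.0, 0.0, -16.6]
force: [0.1, -0.4, 0.7]
grip_width: 0.0872
grasp_force: 0.0
```

>>> {"fn": "step_arm", "kwargs": {"delta_pos": [[0.183,0.837,0],[0.183,0.837,0],[0.183,0.837,0],[0.183,0.837,0.25],[0.183,0.837,0.25],[0.183,0.837,0.25],[0.183,0.837,0.25]], "rot": [[0,0,-0.163],[0,0,-0.163],[0,0,-0.163],[0,0,-0.163],[0,0,-0.163],[0,0,-0.163],[0,0,-0.163]], "gripper": [1,1,1,1,1,1,1]}}

```text
time_s: 21.6
tool_pos: [0.4956, -0.1699, 0.1837]
tool_rot: [179.9, -0.2, -2.5]
force: [0.3, 0.1, 0.4]
grip_width: 0.0868
grasp_force: 0.0
```

```bash
python3 go.py .4965 -.170 .047 -2.6
python3 - <<'E'
from pans import *
c=cam("wrist"); a=cv2.resize(c["img"][:,:,::-1],(800,600),interpolation=2)[200:500,200:600]
s=cam("scene"); b=cv2.resize(s["img"][150:300,250:450,::-1],(400,300),interpolation=2)
cv2.imwrite("pics/w4.png",np.hstack([a,b]))
print(proj(c,[[.4965,-.170,.086],[.4965,-.170,.07],[.4965,-.145,.07],[.4965,-.195,.07]])*1.5625-200)
E
```

```text
t 21.6 at [ 0.4956 -0.1699  0.1837] [179.9  -0.2  -2.5] w 0.0868
dpos [ 0.002 -0.001  0.684] rot [ 0.001 -0.002  0.001]
[[197.63480779 110.65505031]
 [197.58359007 104.07377672]
 [157.78096462 105.78369436]
 [237.46180761 102.3604858 ]]
```

View pics/w4.png

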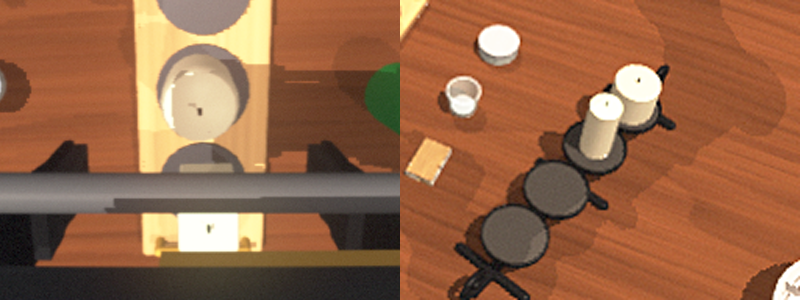

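The domed wick is at (200,111) in the left half, against a predicted (198,111), so that matches. The slim stands upright in its pan in the right half. I'm gripping the domed.

>>> {"fn": "step_arm", "kwargs": {"delta_pos": [[0.004,0.002,0.15],[0.004,0.002,0.32],[0.004,0.002,0.49],[0.004,0.002,0.61],[0.004,0.002,0.66],[0.004,0.002,0.68],[0.004,0.002,0.68],[0.004,0.002,0.68],[0.004,0.002,0.68],[0.004,0.002,0.68],[0.004,0.002,0.68],[0.004,0.002,0.68],[0.004,0.002,0.68],[0.004,0.002,0.68]], "rot": [[0,0,0],[0,0,0],[0,0,0],[0,0,0],[0,0,0],[0,0,0],[0,0,0],[0,0,0],[0,0,0],[0,0,0],[0,0,0],[0,0,0],[0,0,0],[0,0,0]], "gripper": [1,1,1,1,1,1,0.5,0.2,0,-0.2,-0.4,-0.6,-0.6,-0.6], "squeeze": 15}}

```text
time_s: 23.45
tool_pos: [0.4949, -0.1715, 0.0459]
tool_rot: [180.0, -0.0, -2.6]
force: [-0.9, 0.3, 2.7]
grip_width: 0.0493
grasp_force: 15.0
```

```bash
python3 go.py .593 .150 .22 -16.4
```

```text
t 23.45 at [ 0.4949 -0.1715  0.0459] [180.   -0.   -2.6] w 0.0493
dpos [ 0.416 -1.628 -0.871] rot [ 0.   -0.    0.16]
```

>>> {"fn": "step_arm", "kwargs": {"delta_pos": [[0,0,-0.03],[0,0,-0.1],[0,0,-0.25],[0,0,-0.4],[0,0,-0.55],[0,0,-0.7],[0.01,-0.06,-0.85],[0.04,-0.2,-0.9],[0.1,-0.37,-0.9],[0.14,-0.55,-0.9],[0.18,-0.72,-0.9],[0.21,-0.82,-0.9],[0.21,-0.82,-0.9]], "rot": [[0,0,0],[0,0,0],[0,0,0],[0,0,0],[0,0,0],[0,0,0],[0,0,0.02],[0,0,0.05],[0,0,0.08],[0,0,0.11],[0,0,0.14],[0,0,0.16],[0,0,0.16]], "gripper": [-0.6,-0.6,-0.6,-0.6,-0.6,-0.6,-0.6,-0.6,-0.6,-0.6,-0.6,-0.6,-0.6]}}

```text
time_s: 25.08
tool_pos: [0.5446, -0.0074, 0.2265]
tool_rot: [-180.0, -0.0, -16.1]
force: [-0.6, 0.3, -0.9]
grip_width: 0.0494
grasp_force: 15.0
```

```bash
python3 go.py .5915 .151 .22 -16.4
```

```text
t 25.07 at [ 0.5446 -0.0074  0.2265] [-180.    -0.   -16.1] w 0.0494
dpos [ 0.005 -0.826  0.033] rot [-0.    -0.     0.003]
```

>>> {"fn": "step_arm", "kwargs": {"delta_pos": [[0.005,-0.1,0.02],[0.005,-0.28,0.02],[0.005,-0.47,0.02],[0.005,-0.65,0.02],[0.005,-0.78,0.02],[0.005,-0.826,0.05],[0.005,-0.826,0.15],[0.005,-0.826,0.3],[0.005,-0.826,0.47],[0.005,-0.826,0.62],[0.005,-0.826,0.71],[0.005,-0.826,0.74],[0.005,-0.826,0.74],[0.005,-0.826,0.74]], "rot": [[0,0,0.003],[0,0,0.003],[0,0,0.003],[0,0,0.003],[0,0,0.003],[0,0,0.003],[0,0,0.003],[0,0,0.003],[0,0,0.003],[0,0,0.003],[0,0,0.003],[0,0,0.003],[0,0,0.003],[0,0,0.003]], "gripper": [-0.6,-0.6,-0.6,-0.6,-0.6,-0.6,-0.6,-0.6,-0.6,-0.6,-0.6,-0.6,-0.6,-0.6]}}

```text
time_s: 26.82
tool_pos: [0.5929, 0.1489, 0.079]
tool_rot: [-179.9, -0.1, -16.7]
force: [-0.2, 0.4, -1.1]
grip_width: 0.0497
grasp_force: 15.0
```

```bash
python3 go.py .5915 .1505 .0662 -16.4
```

```text
t 26.82 at [0.5929 0.1489 0.079 ] [-1.799e+02 -1.000e-01 -1.670e+01] w 0.0497
dpos [-0.009 -0.006  0.064] rot [-0.001 -0.001 -0.003]
```

>>> {"fn": "step_arm", "kwargs": {"delta_pos": [[-0.009,-0.006,0.025],[-0.009,-0.006,0.045],[-0.009,-0.006,0.057],[-0.009,-0.006,0.062],[-0.009,-0.006,0.063],[-0.009,-0.006,0.063]], "rot": [[0,0,0],[0,0,0],[0,0,0],[0,0,0],[0,0,0],[0,0,0]], "gripper": [-0.6,-0.6,-0.6,-0.6,-0.6,-0.6]}}

```text
time_s: 27.58
tool_pos: [0.5905, 0.1503, 0.066]
tool_rot: [180.0, 0.0, -16.7]
force: [-1.8, -1.7, 5.5]
grip_width: 0.0494
grasp_force: 15.0
```

>>> {"fn": "step_arm", "kwargs": {"delta_pos": [[0,0,-0.002],[0,0,-0.002],[0,0,-0.002],[0,0,-0.002],[0,0,-0.002],[0,0,-0.002],[0,0,-0.05],[0,0,-0.15],[0,0,-0.35],[0,0,-0.6],[0,0,-0.8],[0,0,-0.8]], "rot": [[0,0,0],[0,0,0],[0,0,0],[0,0,0],[0,0,0],[0,0,0],[0,0,0],[0,0,0],[0,0,0],[0,0,0],[0,0,0],[0,0,0]], "gripper": [0.2,0.4,0.6,0.8,0.9,0.9,0.9,0.9,0.9,1,1,1]}}

```text
time_s: 29.08
tool_pos: [0.5928, 0.1517, 0.231]
tool_rot: [-179.8, -0.5, -16.6]
force: [0.1, -0.4, -0.3]
grip_width: 0.0864
grasp_force: 0.0
```

```bash
python3 go.py .416 -.170 .22 -2.6
```

```text
t 29.07 at [0.5928 0.1517 0.231 ] [-179.8   -0.5  -16.6] w 0.0864
dpos [-0.387  1.794  0.044] rot [-0.002 -0.006 -0.163]
```

>>> {"fn": "step_arm", "kwargs": {"delta_pos": [[-0.19,0.9,0],[-0.19,0.9,0],[-0.19,0.9,0],[-0.19,0.9,0],[-0.19,0.9,0]], "rot": [[0,0,0],[0,0,0],[0,0,0],[0,0,0],[0,0,0]], "gripper": [1,1,1,1,1]}}

```text
time_s: 29.7
tool_pos: [0.5027, -0.0107, 0.2255]
tool_rot: [-180.0, -0.0, -16.7]
force: [0.7, 0.7, 0.6]
grip_width: 0.0867
grasp_force: 0.0
```

>>> {"fn": "step_arm", "kwargs": {"delta_pos": [[-0.197,0.894,0],[-0.197,0.894,0],[-0.197,0.894,0],[-0.197,0.894,0.25],[-0.197,0.894,0.25],[-0.197,0.894,0.25],[-0.197,0.894,0.25]], "rot": [[0,0,-0.163],[0,0,-0.163],[0,0,-0.163],[0,0,-0.163],[0,0,-0.163],[0,0,-0.163],[0,0,-0.163]], "gripper": [1,1,1,1,1,1,1]}}

```text
time_s: 30.58
tool_pos: [0.4156, -0.1703, 0.1769]
tool_rot: [179.9, -0.1, -2.5]
force: [0.7, 0.2, -0.2]
grip_width: 0.0873
grasp_force: 0.0
```

```bash
python3 go.py .416 -.170 .046 -2.6
python3 - <<'E'
from pans import *
c=cam("wrist"); a=cv2.resize(c["img"][180:260,200:320,::-1],(600,400),interpolation=2)
cv2.imwrite("pics/w5.png",a)
import pickle; pickle.dump(dict(c),open("w5.pkl","wb"))
print((proj(c,[[.416,-.170,.08]])-[200,180])*5)
s=cam("scene"); cv2.imwrite("pics/s5.png",s["img"][150:300,250:450,::-1])
E
```

```text
t 30.57 at [ 0.4156 -0.1703  0.1769] [ 1.799e+02 -1.000e-01 -2.500e+00] w 0.0873
dpos [ 0.    -0.002  0.654] rot [ 0.001 -0.002  0.002]
[[270.74292461  97.41185274]]
```

View pics/w5.png

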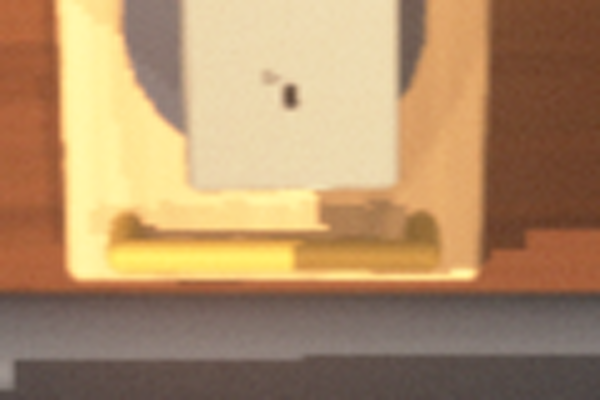

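```bash
python3 - <<'E'
from pans import *
import pickle; c=pickle.load(open("w5.pkl","rb"))
q=np.array([(189,189),(400,188),(288,84),(184,20),(398,20)])/5+[200,180]
p=plane(c,q,.08); print(np.round(p,4)); d=p[1]-p[0]; print(np.hypot(*d), np.degrees(np.arctan2(*d[::-1]))+90)
for a,b in((0,3),(1,4)):
    d=p[b]-p[a]; print(np.degrees(np.arctan2(*d[::-1])))
E
python3 go.py .418 -.172 .046 -2.6
```

```text
[[ 0.3989 -0.1539]
 [ 0.3974 -0.1934]
 [ 0.4184 -0.1733]
 [ 0.4312 -0.1549]
 [ 0.4295 -0.1937]]
0.03953232907274485 -2.2231282690589467
-1.7046298476258597
-0.545401082549419
t 30.68 at [ 0.415  -0.1707  0.1765] [ 1.799e+02 -1.000e-01 -2.500e+00] w 0.0868
dpos [0.014 0.005 0.652] rot [ 0.001 -0.001  0.001]
```

The square stands aligned with the row at about -1.5°, centred at (0.418, -0.1735). I'm gripping it.

>>> {"fn": "step_arm", "kwargs": {"delta_pos": [[0.014,0.01,0.15],[0.014,0.01,0.32],[0.014,0.01,0.47],[0.014,0.01,0.58],[0.014,0.01,0.63],[0.014,0.01,0.65],[0.014,0.01,0.65],[0.014,0.01,0.65],[0.014,0.01,0.65],[0.014,0.01,0.65],[0.014,0.01,0.65],[0.014,0.01,0.65],[0.014,0.01,0.65],[0.014,0.01,0.65],[0.014,0.01,0.65]], "rot": [[0,0,0],[0,0,0],[0,0,0],[0,0,0],[0,0,0],[0,0,0],[0,0,0],[0,0,0],[0,0,0],[0,0,0],[0,0,0],[0,0,0],[0,0,0],[0,0,0],[0,0,0]], "gripper": [1,1,1,1,1,1,0.5,0.2,0,-0.15,-0.3,-0.5,-0.6,-0.6,-0.6], "squeeze": 15}}

```text
time_s: 32.55
tool_pos: [0.4163, -0.1734, 0.0452]
tool_rot: [180.0, 0.0, -2.6]
force: [0.7, 0.8, 1.2]
grip_width: 0.0404
grasp_force: 14.9
```

```bash
python3 go.py .666 .129 .23 -16.4
```

```text
t 32.55 at [ 0.4163 -0.1734  0.0452] [180.    0.   -2.6] w 0.0404
dpos [ 1.177 -1.568 -0.924] rot [0.   0.   0.16]
```

>>> {"fn": "step_arm", "kwargs": {"delta_pos": [[0,0,-0.03],[0,0,-0.1],[0,0,-0.25],[0,0,-0.4],[0,0,-0.55],[0,0,-0.7],[0.04,-0.05,-0.85],[0.12,-0.17,-0.92],[0.24,-0.33,-0.92],[0.37,-0.5,-0.92],[0.5,-0.66,-0.92],[0.59,-0.78,-0.92],[0.59,-0.78,-0.92]], "rot": [[0,0,0],[0,0,0],[0,0,0],[0,0,0],[0,0,0],[0,0,0],[0,0,0.02],[0,0,0.05],[0,0,0.08],[0,0,0.11],[0,0,0.14],[0,0,0.16],[0,0,0.16]], "gripper": [-0.6,-0.6,-0.6,-0.6,-0.6,-0.6,-0.6,-0.6,-0.6,-0.6,-0.6,-0.6,-0.6]}}

```text
time_s: 34.17
tool_pos: [0.5422, -0.02, 0.2299]
tool_rot: [-179.9, -0.0, -16.1]
force: [-0.6, -0.9, -2.4]
grip_width: 0.0402
grasp_force: 14.9
```

```bash
python3 go.py .6648 .129 .0652 -16.4
```

```text
t 34.17 at [ 0.5422 -0.02    0.2299] [-179.9   -0.   -16.1] w 0.0402
dpos [ 0.382 -0.884  0.825] rot [-0.001 -0.     0.003]
```

>>> {"fn": "step_arm", "kwargs": {"delta_pos": [[0.04,-0.1,0.02],[0.12,-0.28,0.02],[0.2,-0.46,0.02],[0.28,-0.64,0.02],[0.34,-0.79,0.02],[0.376,-0.87,0.04],[0.382,-0.884,0.12],[0.382,-0.884,0.25],[0.382,-0.884,0.42],[0.382,-0.884,0.59],[0.382,-0.884,0.71],[0.382,-0.884,0.76],[0.382,-0.884,0.76],[0.382,-0.884,0.76]], "rot": [[0,0,0.003],[0,0,0.003],[0,0,0.003],[0,0,0.003],[0,0,0.003],[0,0,0.003],[0,0,0.003],[0,0,0.003],[0,0,0.003],[0,0,0.003],[0,0,0.003],[0,0,0.003],[0,0,0.003],[0,0,0.003]], "gripper": [-0.6,-0.6,-0.6,-0.6,-0.6,-0.6,-0.6,-0.6,-0.6,-0.6,-0.6,-0.6,-0.6,-0.6]}}

```text
time_s: 35.92
tool_pos: [0.6653, 0.1249, 0.0784]
tool_rot: [-180.0, -0.1, -16.7]
force: [0.4, -0.6, -0.5]
grip_width: 0.0403
grasp_force: 14.9
```

```bash
python3 go.py .6648 .129 .0655 -16.4
```

```text
t 35.92 at [0.6653 0.1249 0.0784] [-1.80e+02 -1.00e-01 -1.67e+01] w 0.0403
dpos [-0.009 -0.019  0.065] rot [-0.    -0.001 -0.003]
```

>>> {"fn": "step_arm", "kwargs": {"delta_pos": [[-0.007,-0.018,0.025],[-0.007,-0.018,0.045],[-0.007,-0.018,0.057],[-0.007,-0.018,0.062],[-0.007,-0.018,0.064],[-0.007,-0.018,0.064]], "rot": [[0,0,0],[0,0,0],[0,0,0],[0,0,0],[0,0,0],[0,0,0]], "gripper": [-0.6,-0.6,-0.6,-0.6,-0.6,-0.6]}}

```text
time_s: 36.67
tool_pos: [0.6643, 0.129, 0.0653]
tool_rot: [180.0, -0.0, -16.7]
force: [-2.3, -0.1, 5.2]
grip_width: 0.04
grasp_force: 14.9
```

>>> {"fn": "step_arm", "kwargs": {"delta_pos": [[0,0,-0.002],[0,0,-0.002],[0,0,-0.002],[0,0,-0.002],[0,0,-0.002],[0,0,-0.002],[0,0,-0.05],[0,0,-0.15],[0,0,-0.35],[0,0,-0.6],[0,0,-0.9],[0,0,-0.9],[-0.7,0,-0.9],[-0.7,0,-0.9],[-0.7,0,-0.9],[-0.7,0,-0.9]], "rot": [[0,0,0],[0,0,0],[0,0,0],[0,0,0],[0,0,0],[0,0,0],[0,0,0],[0,0,0],[0,0,0],[0,0,0],[0,0,0],[0,0,0],[0,0,0],[0,0,0],[0,0,0],[0,0,0]], "gripper": [0.1,0.3,0.5,0.7,0.9,0.9,0.9,0.9,0.9,1,1,1,1,1,1,1]}}

```text
time_s: 38.67
tool_pos: [0.53, 0.1692, 0.2452]
tool_rot: [180.0, -0.1, -16.6]
force: [0.5, -0.8, -0.6]
grip_width: 0.087
grasp_force: 0.0
```

Run:
```python
from pans import *
s=cam("scene"); w=cam("wrist")
cv2.imwrite("pics/fin.png",np.hstack([cv2.resize(s["img"][150:300,250:450,::-1],(400,300),interpolation=2),cv2.resize(w["img"][:,:,::-1],(400,300))]))
P=[[.447,.193,.09],[.52,.1714,.12],[.593,.15,.106],[.6663,.1284,.10]]
print((proj(s,P)-[250,150])*2, proj(w,P)*.78125)
```

```text
[[236.46197868  82.49077314]
 [204.14050977 106.52099639]
 [161.65188226 157.76962923]
 [116.93675843 208.23683652]] [[199.29518969 201.14607275]
 [199.1741193  158.91726047]
 [198.7893999   99.51600858]
 [198.47158469  36.80172455]]
```

View pics/fin.png

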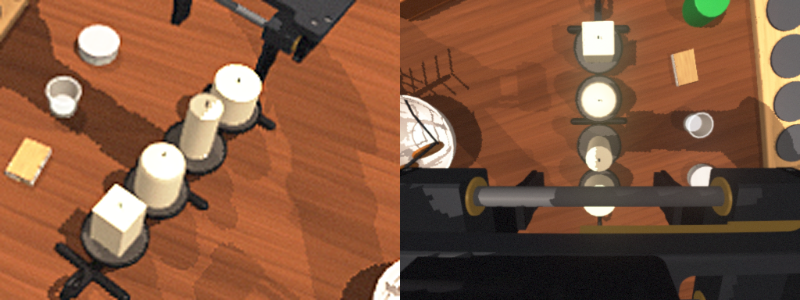

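In the final view all four candles stand upright and released in their pans. Each wick lies within about 4 crop pixels (about 4 mm) of its pan-centre prediction: squat (238,80), slim (207,103), domed (164,155), square (120,205). I'm handing the job in.

```bash
python3 -c "
from cell import env
print(env.sign_off())"
```

```text
the job is handed in; nothing more can be done
None
```

I moved all four candles into the holder in reverse order, near to far squat, slim, domed, square, each upright, released and within about 4 mm of its pan's middle in the last camera check; the job is handed in (about 39 s of arm time), but sign-off returned no verdict.

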